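# Load a sample tube into the tube scanner

## Task

Pull the tube scanner's drop-down front guard fully down, then take the red-capped sample tube from its bench rest and lower it, without dropping it, into the two V saddles under the read head, so that it lies level on its straight body in both notches with its cap out beyond the orange saddle. Let go of it, then push the guard back up until it is fully shut. Leave the blue-capped tube, the brown bottle, the jar and the tip box where they are.

Things in the scene. Friction and masses are not known exactly. Their poses are not given: they have to be found in the camera images.
- tube_red: The tube to load. Straight round ivory body 28 mm dia., 126 mm long, red cap (36 mm dia., 22 mm long) at one end, blunt 12 mm cone at the other; about 70 g. Origin on its axis, 56 mm from the cap's inner edge, 70 mm from the cone end of the body; own y axis points to the cap. Starts level, axis 52 mm above the table, on its bench rest.
- tube_red_cap (a point): Centre of the red cap, on the tube's axis, 67 mm from the tube's origin; same axes as the tube.
- tube_blue: Bystander, to be left alone. Straight round ivory body 28 mm dia., 126 mm long, blue cap (36 mm dia., 22 mm long) at one end, blunt 12 mm cone at the other; about 70 g. Origin on its axis, 56 mm from the cap's inner edge, 70 mm from the cone end of the body; own y axis points to the cap. Starts level, axis 52 mm above the table, on its bench rest.
- rest_red: Fixed grey bench rest on which the red-capped tube starts, along the rest's y: base 56 x 110 mm, 6 mm thick, with two V notches 8 mm thick at y = -38 and +38 mm (at most 43 mm wide, up to 51 mm high) and 68 mm clear between them for the fingers. Origin on the table under its centre. The blue-capped tube has one like it.
- seat (a point): Where the tube's origin belongs when seated: on the axis of a tube lying in both saddles, midway between them, 125 mm above the table. Axes are the scanner's: +x from its front (guard) to its back, +y along the tube towards the orange saddle and beyond it the cap. Shifted up to 14 mm to -y or 28 mm to +y the tube still rests on its straight body.
- saddle_orange (a point): The orange V saddle: 38 mm to +y of the seat, on the axis of a seated tube; its dark grey twin is 38 mm to -y. Both are 90-degree V notches, 8 mm thick, open upward, mouth 43 mm wide and level with this point; between them 68 mm is clear for the fingers, down to the cradle plate 48 mm above the table. Axes as the scanner's.
- head_edge (a point): Middle of the lower front edge of the read head that overhangs the saddles: 20 mm to +x of and 100 mm above the seat. From here the head reaches 75 mm to +x, 50 mm up, 160 mm to either side. A tool pointing straight down on the seat hits it: lean the tool 35 to 45 degrees, gripper body to -x (the guard side), fingertips forward and down.
- scanner: White tube scanner, fixed: base 320 mm wide, x -95 to +105 mm, 40 mm high; 275 mm high in all. Origin on the table, 125 mm straight below the seat; yaw varies. Columns at y = +-140 to 160 mm carry the head (x +20 to +95); in front of them low cheeks up to 99 mm high; low back wall at x = +91 mm, 100 mm high. Front (guard) side is -x, towards the robot.
- guard (a joint): Angle of the bottom-hinged front guard, rad: 0 = shut (upright), 1.25 = fully down (its stop, leaning towards the robot, not quite level). It has a stiff friction hinge, stays where it is left, and needs 2 to 4 N at the bar, along its arc.
- guard_hinge (a point): Middle of the guard's hinge line, which runs along the scanner's y: at x = -85 mm of the scanner, 45 mm above the table. Axes as the scanner's; it does not turn with the guard. The guard is a grey-blue panel 250 mm wide, 8 mm thick, reaching from the hinge to 80 mm from it.
- guard_bar (a point): Middle of the guard's steel pull bar: parallel to the hinge, 145 mm from it in the plane of the panel, 12 mm dia., 150 mm long, on two struts at y = +-70 mm, with a 59 mm open gap between bar and panel. At guard angle a it is at x = -145 sin a, z = +145 cos a mm from the hinge (scanner axes): 190 mm above the table when shut, 91 mm when fully down.
- reagent: Bystander: brown bottle with white cap, 60 mm diameter, 130 mm high; origin under its centre.
- jar: Bystander: white jar with orange lid, 60 mm diameter, 60 mm high; origin under its centre.
- tipbox: Bystander: blue pipette-tip box 80 x 115 x 45 mm with yellow tips; origin under its centre.
Mind the look-alikes: they are no part of the job. Leave any pink or yellow look-alike of the tube_red alone.

How it is judged:
On the way, in this order (a step that is already met when the one before it is completed fails the run):
1. the guard is pulled down (past 1.05 rad of 1.25) (value of joint guard above 1.05 rad), for 0.2 s.
2. the red-capped tube is brought down to its place in the saddles (within 6 mm across and in height) while the fingers still have it, with the guard down (x of tube_red in the frame of seat between -0.006 and 0.006 m and z of tube_red in the frame of seat between -0.006 and 0.006 m and y of tube_red in the frame of seat between -0.016 and 0.03 m and y of tube_red_cap in the frame of seat above 0.03 m and contact force between tube_red and the fingers above 0.3 N and value of joint guard above 0.9 rad), for 0.1 s.
At the end, for the whole second after the job is handed in: The red-capped tube lies still and released in both saddles: its origin within 4 mm of the seat across and in height and between 16 mm to -y and 30 mm to +y of it along the saddles, level and parallel to the saddle line within 0.04 rad, cap on the orange side; the guard is shut to within 0.08 rad (x of tube_red in the frame of seat between -0.004 and 0.004 m and z of tube_red in the frame of seat between -0.004 and 0.004 m and y of tube_red in the frame of seat between -0.016 and 0.03 m and y of tube_red_cap in the frame of seat above 0.03 m and angle between the y axis of tube_red and the y axis of seat, either way round below 0.04 rad and linear speed of tube_red below 0.02 m/s and value of joint guard below 0.08 rad); the robot touches nothing.
It fails at once if the blue-capped tube is moved by more than 30 mm (distance of tube_blue from where it was at the start of the episode above 0.03 m).
It fails at once if the brown bottle is moved by more than 30 mm (distance of reagent from where it was at the start of the episode above 0.03 m).
It fails at once if the jar is moved by more than 30 mm (distance of jar from where it was at the start of the episode above 0.03 m).
It fails at once if the tip box is moved by more than 30 mm (distance of tipbox from where it was at the start of the episode above 0.03 m).
It also fails if it takes over 67 s, if anything falls off the work surface, if the arm or the gripper's body presses on something with over 40 N, if the wrist force passes 120 N, or if a joint passes its speed limit or range.

## Robot

A 6-joint arm with a two-finger parallel gripper is mounted at the origin on the work surface. World frame = base frame: x ahead of the robot, y to its left, z up, the work surface at z = 0. Lengths are in m, angles in rad, forces in N, time in s.
With the tool pointing down it reaches from about 0.25 to 0.725 m from the base axis. Payload 4 kg.
Tool frame: the origin (TCP) lies between the finger pads, 19 mm behind the fingertips; this is the grasp point; z points along the fingers, y is the line along which they close (so a half turn about z gives the same grasp; the last joint's range is limited). The gripper opens to 85 mm and grips with 20 to 120 N. Pads are 22 mm wide; open, the fingers measure 114 mm over their backs; the gripper's body (76 mm by 85 mm) begins 54 mm behind the grasp point. The pads swing forward as they close: fully open they stand 13 mm farther back than shut.
Start: joints at [-1.295, 0.241, 0.005, 1.335, 0, 1.571], TCP at [0.136, -0.481, 0.25] pointing down, gripper open.
Joint ranges: [-2.72, 2.72], [-1.05, 1.87], [-1.09, 1.28], [-1.99, 2.15], [-1.42, 1.44], [-3.14, 3.14]. Speed limits (rad/s): [2.79, 2.79, 3.14, 3.14, 3.14, 3.14].

## Interface

Orientations are given as a 3x3 rotation matrix whose columns are the frame's x, y, z axes.
In Python, from cell import arm, vision, job_done gives the robot as it stands.
- The arm moves only by the tool move_arm, never from a script. Its argument "series" is a list of rows, each a list of 7 numbers: the closure, from -1 (fully open) to 1 (shut), then the shift along the tool's x, y, z as a fraction of full scale, then the turn, a rotation vector about the tool's x, y, z as a fraction of full scale. In form: [[fingers, dx, dy, dz, ax, ay, az], ...]. A call has 1 to 8 rows; each row shifts and turns the commanded pose from where the row before left it, along the tool's axes as they then stand; what a row does not reach is not made up. Full scale, the value 1, is 0.06 m for a shift and 45 degrees for a turn. A row lasts 1/8 s, in which the tool goes at most 62.5 mm and 10.7 degrees, less where a joint would pass 70% of its speed; a pose out of reach is approached as far as the arm can. A call with a number of a shift or a turn outside -1 to 1 is refused whole. A call with a gripper value outside its range is refused whole. The fingers move at their own pace and stop on an object; "grip_force" is the grip in N (left out, the last holds). Time passes only in rows, so rows that do not move let the fingers close. It gives the time, the measured TCP pose, the force, the opening and the grip force at its end, in the units of the state.
- arm.state(): the state, without advancing time (a new reading comes with each control period).
- vision.camera(name): name is "scene" or "top" or "wrist"; returns (picture, depth): 400x640x3 uint8, red, green, blue; 400x640 float32, m along the optical axis (not along the pixel's ray), 0 where there is no reading.
- vision.camera_model(name): a dict with "vfov" (degrees; the focal length in pixels is half the picture's height over the tangent of half this angle, whatever the lens; pixels are square), "cx", "cy" (the principal point, pixels), "eye" and "rotation" of the camera in the world. Camera axes: x right, y down, z forward; pixel columns grow to the right and rows downward; lengths in m; the calibration is good to about 2 mm. A picture is of the moment at which its call begins: read the wrist's pose just before it. camera_model takes no time and is no camera call; for the wrist camera it gives the pose at the moment of the call.
- job_done(): hands the job in; it is judged then, once.
The state is a dict: "clock": time; "joint_positions": joint angles; "qvel": joint speeds; "effort": joint torques, N m; "tcp_pos": TCP position; "ee_rot": TCP orientation; "wrist_force": force on the tool from outside, world axes, zero at the start; "moment": the same for the moment, N m; "gripper_width": finger opening in m; "finger_force": force on a finger pad.
Only numpy, scipy, OpenCV 4.12 (cv2) and the standard library are available. Lean on these libraries where they do the work, as an engineer would, in place of code of your own. Each camera call takes 0.05 s, during which the arm holds its last target. There are 200 camera calls.

## Working session

There is one attempt and no reset: what is moved stays moved. The work goes in short steps, Python scripts to look and compute and a tool call to move; the robot and the scene stay as the last step left them, time stands still between calls to the robot, and variables do not carry over. Pictures are saved under pics/ and viewed, at most 10 in all, crops included, and the job is handed in when it is done.

Besides the shell and the picture viewer there is one more tool, called after "Call:" as name([rows], argument=value, ...), one row to a line, values as JSON. move_arm: Moves the arm, as the interface text tells. Its arguments: {"type":"object","properties":{"series":{"type":"array","items":{"type":"array","items":{"type":"number"}}},"grip_force":{"type":"number"}},"required":["series"]}

```bash
ls; mkdir -p pics
cat > look.py <<'E'
import sys,cv2
from cell import arm,vision
for n in sys.argv[2:]:
    p,d=vision.camera(n); cv2.imwrite(f'pics/{n}{sys.argv[1]}.png',p[:,:,::-1])
    import numpy as np; np.save(f'pics/{n}{sys.argv[1]}.npy',d)
    m=vision.camera_model(n); np.savez(f'pics/{n}{sys.argv[1]}.npz',**m); print(n,m)
E
python3 look.py 0 scene top; python3 -c "
from cell import arm;print(arm.state())"
```

```text
pics
scene {'vfov': 52.543363181383725, 'cx': 323.11312079454467, 'cy': 201.37444150991408, 'eye': array([1.0097615 , 0.62313242, 1.0644272 ]), 'rotation': array([[-0.77849786,  0.46721648, -0.41910601],
       [ 0.62762189,  0.58548862, -0.51312165],
       [ 0.00564291, -0.66250421, -0.74903693]])}
top {'vfov': 48.33703836700151, 'cx': 321.32962057885317, 'cy': 203.60145675567304, 'eye': array([0.31188308, 0.00867127, 1.62323242]), 'rotation': array([[ 0.00969745, -0.99293973,  0.11822285],
       [-0.9999436 , -0.01014132, -0.00315354],
       [ 0.00433021, -0.1181856 , -0.99298208]])}
{'clock': 0.1, 'joint_positions': array([-1.29499364e+00,  2.41339211e-01,  3.88124203e-03,  1.33519477e+00,
        6.37002801e-06,  1.57080011e+00]), 'qvel': array([-2.15021116e-04, -1.39926334e-03,  2.69672044e-03, -1.05044674e-04,
        1.62398877e-04, -9.88929811e-05]), 'effort': array([-3.72729892e-04, -3.73136795e+01,  2.53010076e+01,  1.08301305e-02,
       -1.70179067e-05,  1.45920797e-05]), 'tcp_pos': array([ 0.13602037, -0.48060453,  0.24920966]), 'ee_rot': array([[ 9.62207952e-01,  2.72315272e-01, -4.99406971e-04],
       [ 2.72315730e-01, -9.62206291e-01,  1.78798466e-03],
       [ 6.36300046e-06, -1.85640943e-03, -9.99998277e-01]]), 'wrist_force': array([ 0.43303463, -0.12003306, -0.33157922]), 'moment': array([0.0251652 , 0.00862881, 0.03808135]), 'finger_force': 0.0, 'gripper_width': 0.08556691194296316}
```

View pics/scene0.png

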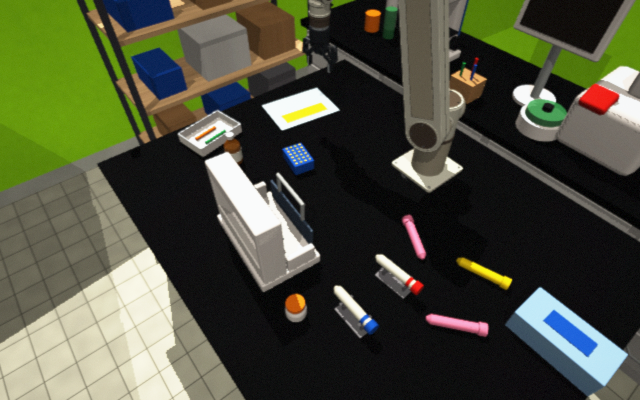

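View pics/top0.png

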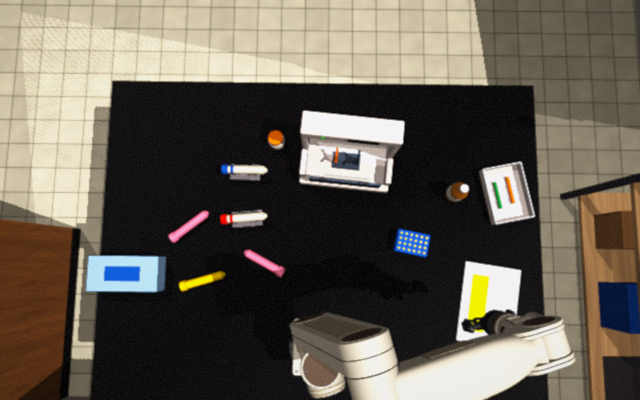

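The scene view shows the red-capped tube at (400,272) with its cap at (415,287). The blue tube is at (355,310), the pinks at (414,237) and (457,325), and the yellow at (484,273). In the top view the red tube is at (245,218) with its cap at (226,219), the blue tube at (245,170), the pinks at (190,226) and (264,262), and the yellow at (203,281). The scanner is at (348,150) with the orange saddle at (337,156). My choice is the red cap with ivory body at top (245,218).

```bash
cat > geo.py <<'E'
import numpy as np,cv2
def load(n):
    p=cv2.imread(f'pics/{n}.png')[:,:,::-1]; return p,np.load(f'pics/{n}.npy'),dict(np.load(f'pics/{n}.npz'))
def ray(m,uv):
    f=200/np.tan(np.radians(m['vfov'])/2); uv=np.atleast_2d(uv)
    c=np.c_[(uv[:,0]-m['cx'])/f,(uv[:,1]-m['cy'])/f,np.ones(len(uv))]
    return c@m['rotation'].T
def onz(m,uv,z):
    r=ray(m,uv); return m['eye']+r*((z-m['eye'][2])/r[:,2])[:,None]
def cloud(d,m):
    v,u=np.mgrid[:400,:640]; return (m['eye']+ray(m,np.c_[u.ravel(),v.ravel()])*d.reshape(-1,1)).reshape(400,640,3)
def tri(m1,a,m2,b):
    r1,r2=ray(m1,a)[0],ray(m2,b)[0]
    s=np.linalg.lstsq(np.c_[r1,-r2],m2['eye']-m1['eye'],rcond=None)[0]
    p,q=m1['eye']+s[0]*r1,m2['eye']+s[1]*r2; return (p+q)/2,np.linalg.norm(p-q)
def mask(p,c):
    h=cv2.cvtColor(np.ascontiguousarray(p),cv2.COLOR_RGB2HSV).astype(int); H,S,V=h[...,0],h[...,1],h[...,2]
    return {'red':((H<5)|(H>174))&(S>180)&(V>90),'orange':(H>=6)&(H<18)&(S>150)&(V>110),
     'ivory':(V>150)&(S<90)}[c]
def blobs(mk,amin=8):
    n,l,s,c=cv2.connectedComponentsWithStats(mk.astype(np.uint8)); return [(l==i,s[i,4],c[i]) for i in range(1,n) if s[i,4]>=amin]
E
python3 - <<'E'
from geo import *
np.set_printoptions(precision=4,suppress=True)
ms={}
for n in('top0','scene0'):
    p,d,m=load(n); C=cloud(d,m); ms[n]=m
    for c in('red','orange'):
        for k,a,ce in blobs(mask(p,c)):
            w=C[k]; print(n,c,a,ce.round(1),np.median(w,0), w[:,2].max())
    # ivory tube
    K=mask(p,'ivory')&(C[...,2]>.045)&(C[...,2]<.075)&(C[...,1]>.1)&(C[...,1]<.6)&(C[...,0]>.2)
    for k,a,ce in blobs(K,30):
        w=C[k]; print(n,'ivory',a,ce,w.mean(0),w[:,2].max(),cv2.fitLine(w[:,:2].astype(np.float32),cv2.DIST_HUBER,0,.01,.01).ravel())
    K=(C[...,2]>.262)&(C[...,2]<.29)&(C[...,0]>.4)
    for k,a,ce in blobs(K,100):
        w=C[k]; r=cv2.minAreaRect((w[:,:2]*1000).astype(np.float32)); print(n,'headtop',a,ce,r,np.median(w[:,2]))
    K=(C[...,2]>.175)&(C[...,2]<.2)&(C[...,0]>.35)&(C[...,0]<.62)
    for k,a,ce in blobs(K,10):
        w=C[k]; print(n,'bar?',a,ce,w.mean(0),w.max(0),cv2.minAreaRect((w[:,:2]*1000).astype(np.float32)))
for n in('top0','scene0'):
    p=cv2.imread(f'pics/{n}.png')
a=cv2.resize(cv2.imread('pics/top0.png')[100:240,210:410],None,fx=4,fy=4,interpolation=2)
cv2.imwrite('pics/ct.png',a)
E
```

```text
top0 red 69 [223. 219.] [0.4389 0.3483 0.066 ] 1.6232324226721626
top0 red 17 [230.6 217.8] [0.4434 0.3212 0.0652] 0.07114212334285575
top0 orange 152 [275.3 136.5] [0.7401 0.1693 0.0611] 1.6232324226721626
top0 orange 37 [336.  156.1] [ 0.6589 -0.0451  0.1157] 0.13269562453807748
top0 orange 80 [509.6 189.4] [ 0.5629 -0.6821  0.0189] 0.028527365961027673
top0 orange 54 [461.  195.1] [ 0.5289 -0.4792  0.0908] 0.11208933104251084
top0 ivory 252 [249.4683 169.3611] [0.6174 0.2602 0.0641] 0.07471884918309568 [0.0045 1.     0.6174 0.2602]
top0 ivory 251 [249.0677 216.6494] [0.4488 0.2566 0.0649] 0.07449625701365381 [ 0.0984 -0.9952  0.4488  0.2566]
top0 headtop 2473 [352.3178 127.4913] ((713.0736694335938, -89.61051940917969), (320.7182922363281, 78.65314483642578), 84.41383361816406) 0.27541802164554197
top0 bar? 152 [345.8487 177.7697] [ 0.5673 -0.0748  0.1948] [ 0.5789 -0.0004  0.1999] ((568.1083984375, -75.22370147705078), (149.72793579101562, 11.933817863464355), 84.85663604736328)
scene0 red 15 [476.   59.5] [-0.5194 -0.2167  0.1659] 1.064427198058683
scene0 red 644 [599.   97.8] [
[... 1349 characters left out ...]
8   0.1853] [ 0.6149 -1.7653  0.1975] ((596.134033203125, -1778.6263427734375), (20.998140335083008, 36.19237518310547), 75.43170928955078)
scene0 bar? 24 [95.375  11.9167] [ 0.6092 -1.6591  0.1785] [ 0.6195 -1.6307  0.1809] ((610.494384765625, -1663.2208251953125), (63.124267578125, 21.330093383789062), 81.4146957397461)
scene0 bar? 731 [139.3735  26.7209] [ 0.5024 -1.3665  0.1819] [ 0.6198 -1.2887  0.2   ] ((480.8416748046875, -1455.4329833984375), (340.6119689941406, 266.9242858886719), 87.90874481201172)
scene0 bar? 184 [290.8043 190.4565] [ 0.5694 -0.0675  0.193 ] [0.5801 0.0021 0.1995] ((567.174072265625, -73.71054077148438), (152.75526428222656, 13.084805488586426), 84.42720794677734)
```

View pics/ct.png

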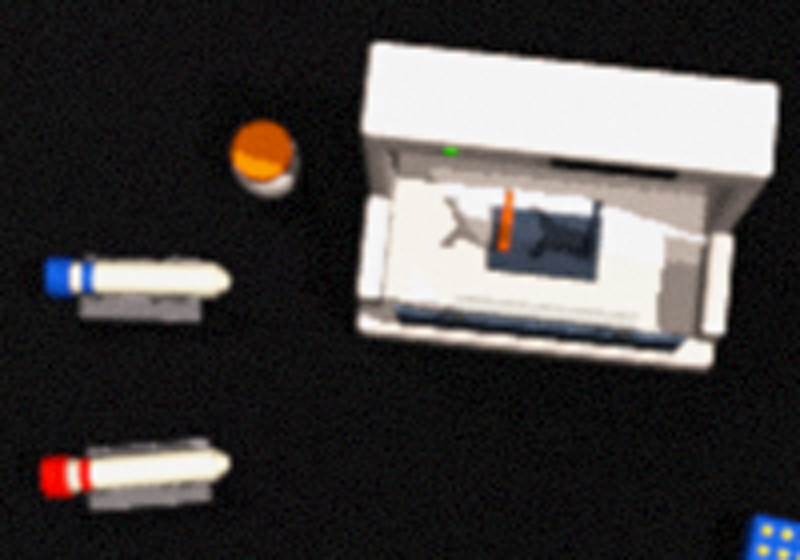

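The close crop confirms the choice: red cap on an ivory body at crop (60,477), with the cone at (230,465). The scanner's front faces down in this view, and the orange saddle is at crop (507,220). Both depth views agree on the heights: tube top 65 mm, head 275 mm, bar about 195 mm. Next I'll write the row planner and plan the move above the bar.

```bash
cat > plan.py <<'E'
import numpy as np,json
from scipy.spatial.transform import Rotation as Ro, Slerp
YAW=-0.097; SEAT=np.array([.654,-.083,.125])
def S(x,y,z): # scanner frame (origin on table below seat)->world
    c,s=np.cos(YAW),np.sin(YAW); return np.array([SEAT[0]+c*x-s*y,SEAT[1]+s*x+c*y,z])
def tool(yaw,lean): # tool x along the y of a frame with this yaw, tip leaning to its +x
    c,s=np.cos(lean),np.sin(lean)
    return Ro.from_euler('z',yaw)*Ro.from_matrix(np.array([[0,c,s],[1,0,0],[0,s,-c]]))
def rows(p,R,way,grip=-1,dec=3):
    """way: list of (pos,Rotation,n rows[,grip])"""
    out=[]
    for w in way:
        P,Q,n=w[:3]; g=w[3] if len(w)>3 else grip
        p0,sl=p.copy(),Slerp([0,1],Ro.concatenate([R,Q]))
        for i in range(1,n+1):
            t=i/n; d=R.inv().apply(p0+(P-p0)*t-p)/.06; a=np.degrees((R.inv()*sl(t)).as_rotvec())/45
            d,a=d.round(dec),a.round(dec); p=p+R.apply(d*.06); R=R*Ro.from_rotvec(np.radians(a*45))
            assert np.abs(d).max()<=1 and np.linalg.norm(a)<.237,(d,a)
            out.append([g,*(d+0.),*(a+0.)])
    for i in range(0,len(out),8): print(json.dumps(out[i:i+8]))
    return p,R
def now():
    from cell import arm
    s=arm.state(); return s['tcp_pos'],Ro.from_matrix(s['ee_rot']),s
E
python3 - <<'E'
from plan import *
p,R,s=now(); bar=S(-.085,0,.19); print(bar,SEAT)
rows(p,R,[(np.array([.3,-.33,.31]),tool(YAW,0),8),(bar+[-.03,0,.13],tool(YAW,0),8)],dec=2)
E
```

```text
[ 0.56939957 -0.07476792  0.19      ] [ 0.654 -0.083  0.125]
[[-1, 0.41, -0.21, -0.13, 0.0, 0.0, -0.19], [-1, 0.44, -0.14, -0.12, 0.0, 0.0, -0.19], [-1, 0.46, -0.08, -0.13, 0.0, 0.0, -0.19], [-1, 0.47, -0.01, -0.13, 0.0, 0.0, -0.19], [-1, 0.46, 0.06, -0.12, 0.0, 0.0, -0.19], [-1, 0.44, 0.13, -0.13, 0.0, 0.0, -0.19], [-1, 0.43, 0.19, -0.12, 0.0, 0.0, -0.19], [-1, 0.38, 0.25, -0.13, 0.0, 0.0, -0.2]]
[[-1, 0.58, 0.45, -0.02, 0.0, 0.0, 0.0], [-1, 0.57, 0.44, -0.02, 0.0, 0.0, 0.0], [-1, 0.58, 0.45, -0.02, 0.0, 0.0, 0.0], [-1, 0.58, 0.45, -0.02, 0.0, 0.0, 0.0], [-1, 0.57, 0.45, -0.02, 0.0, 0.0, 0.0], [-1, 0.58, 0.44, -0.02, 0.0, 0.0, 0.0], [-1, 0.58, 0.45, -0.02, 0.0, 0.0, 0.0], [-1, 0.57, 0.45, -0.02, 0.0, 0.0, 0.0]]
```

Call:
move_arm([
  [-1,0.41,-0.21,-0.13,0,0,-0.19],
  [-1,0.44,-0.14,-0.12,0,0,-0.19],
  [-1,0.46,-0.08,-0.13,0,0,-0.19],
  [-1,0.47,-0.01,-0.13,0,0,-0.19],
  [-1,0.46,0.06,-0.12,0,0,-0.19],
  [-1,0.44,0.13,-0.13,0,0,-0.19],
  [-1,0.43,0.19,-0.12,0,0,-0.19],
  [-1,0.38,0.25,-0.13,0,0,-0.2],
], grip_force=20)

```text
clock: 1.1
tcp_pos: [0.3003, -0.3297, 0.3104]
ee_rot: [[0.088, 0.996, -0.001], [0.996, -0.088, 0.001], [0.001, -0.001, -1.0]]
wrist_force: [0.8, -0.2, -0.1]
gripper_width: 0.0854
finger_force: 0.0
```

Call:
move_arm([
  [-1,0.58,0.45,-0.02,0,0,0],
  [-1,0.57,0.44,-0.02,0,0,0],
  [-1,0.58,0.45,-0.02,0,0,0],
  [-1,0.58,0.45,-0.02,0,0,0],
  [-1,0.57,0.45,-0.02,0,0,0],
  [-1,0.58,0.44,-0.02,0,0,0],
  [-1,0.58,0.45,-0.02,0,0,0],
  [-1,0.57,0.45,-0.02,0,0,0],
])

```text
clock: 2.1
tcp_pos: [0.5402, -0.074, 0.3197]
ee_rot: [[0.093, 0.996, -0.001], [0.996, -0.093, -0.0], [-0.0, -0.001, -1.0]]
wrist_force: [-0.2, -0.9, 0.6]
gripper_width: 0.0851
finger_force: 0.0
```

```bash
python3 look.py 1 wrist; python3 -c "
from plan import *
p,R,s=now(); print(p,s['ee_rot'],s['joint_positions'],s['wrist_force'])"
```

```text
wrist {'vfov': 58.79493032861411, 'cx': 319.16124051544733, 'cy': 209.86646363242778, 'eye': array([ 0.54961139, -0.00163612,  0.44360929]), 'rotation': array([[ 9.96102471e-01, -8.51147784e-02, -2.31374523e-02],
       [-8.82011309e-02, -9.59248793e-01, -2.68444246e-01],
       [ 6.53999319e-04,  2.69438726e-01, -9.63017313e-01]])}
[ 0.54340363 -0.070259    0.31896839] [[ 8.87831490e-02  9.96050293e-01  1.16852579e-03]
 [ 9.96045250e-01 -8.87865562e-02  3.28754536e-03]
 [ 3.37830990e-03  8.72025935e-04 -9.99993913e-01]] [-0.13035422  0.32213919  0.2928689   1.54079475  0.00341155  1.52934554] [2.95591347 1.0125903  0.61004869]
```

View pics/wrist1.png

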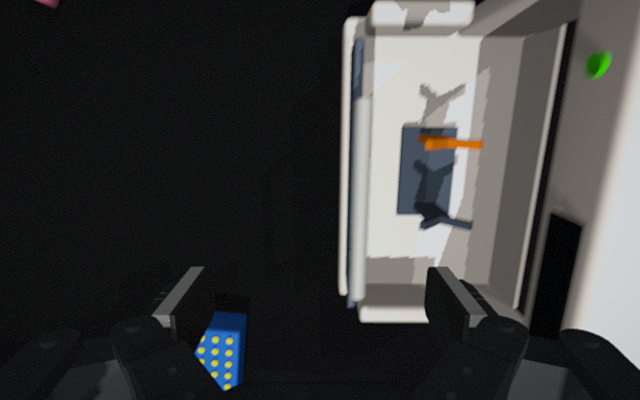

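The wrist view shows the shut bar at column 362, rows 95–298. The orange saddle runs from (420,140) to (483,144), its dark twin is at (445,220), and the tip box is at (222,350), clear. I'll refine the scanner pose from this view.

Run:
```python
from geo import *
from plan import S,SEAT,YAW
np.set_printoptions(precision=4,suppress=True)
p,d,m=load('wrist1'); C=cloud(d,m)
K=(C[...,2]>.165)&(C[...,2]<.205)&(C[...,0]<.62)&(C[...,0]>.5); K[260:]&=(np.arange(640)<380)&(np.arange(640)>340)
for k,a,ce in blobs(K,60):
    w=C[k]; t=w[w[:,2]>.188]; r=cv2.minAreaRect((w[:,:2]*1000).astype(np.float32)); print('bar',a,ce,w.mean(0),w[:,2].max(),r, cv2.fitLine(t[:,:2].astype(np.float32),2,0,.01,.01).ravel())
for k,a,ce in blobs(mask(p,'orange'),20):
    w=C[k]; w=w[w[:,2]<.2];print('or',a,w.min(0),w.max(0)); t=w[w[:,2]>.117]; t=w[w[:,2]>w[:,2].max()-.01];print(t.min(0),t.max(0),t.mean(0),len(t)); print(cv2.minAreaRect((w[:,:2]*1000).astype(np.float32)))
# dark saddle: points above cradle near y -38
K=(C[...,2]>.085)&(C[...,2]<.14)&(C[...,0]>.6)&(C[...,0]<.7)&(C[...,1]>-.15)&(C[...,1]<-.02)
for k,a,ce in blobs(K,20):
    w=C[k]; print('sad',a,ce,w.mean(0),w.min(0),w.max(0),cv2.minAreaRect((w[:,:2]*1000).astype(np.float32)))
print(S(0,.038,.125),S(0,-.038,.125))
```

```text
bar 3251 [359.2522 197.5564] [ 0.5731 -0.0664  0.1944] 0.19758608492509752 ((573.0432739257812, -72.48628234863281), (149.51956176757812, 11.999749183654785), 84.8031005859375) [ 0.0913  0.9958  0.5731 -0.0664]
or 477 [ 0.6412 -0.0503  0.04  ] [ 0.7273 -0.0361  0.1276]
[ 0.6412 -0.0458  0.1176] [ 0.6916 -0.0361  0.1276] [ 0.6666 -0.0411  0.1226] 213
((684.399169921875, -43.15625), (6.998811721801758, 86.66744232177734), 85.10095977783203)
sad 599 [451.4908 144.2738] [ 0.6676 -0.0419  0.115 ] [ 0.6406 -0.048   0.0855] [ 0.6916 -0.0361  0.1278] ((666.2964477539062, -42.245323181152344), (8.1536865234375, 50.94315719604492), 84.8166275024414)
sad 686 [441.5262 221.6808] [ 0.6599 -0.1166  0.1116] [ 0.634  -0.1241  0.0853] [ 0.6851 -0.1117  0.1275] ((659.483642578125, -117.86337280273438), (8.692790031433105, 51.5494384765625), 84.74050903320312)
[ 0.6577 -0.0452  0.125 ] [ 0.6503 -0.1208  0.125 ]
```

```bash
python3 look.py 2 wrist >/dev/null
python3 - <<'E'
from geo import *
from plan import now
np.set_printoptions(precision=4,suppress=True)
p,d,m=load('wrist2'); C=cloud(d,m); print(now()[0],now()[1].as_matrix()[:,0],m['eye'])
K=(C[...,2]>.165)&(C[...,2]<.205)&(C[...,0]<.62)&(C[...,0]>.5); K[260:]&=(np.arange(640)<380)&(np.arange(640)>340)
b=max(blobs(K,60),key=lambda b:b[1])[0]; print(cv2.minAreaRect((C[b][:,:2]*1000).astype(np.float32)))
K=(C[...,2]>.085)&(C[...,2]<.14)&(C[...,0]>.6)&(C[...,0]<.7)&(C[...,1]>-.15)&(C[...,1]<-.02)
for k,a,ce in blobs(K,60):
    w=C[k]; print('sad',a,w[:,2].max(),cv2.minAreaRect((w[:,:2]*1000).astype(np.float32)))
E
```

```text
[ 0.5416 -0.0722  0.3188] [0.0884 0.9961 0.0012] [ 0.5481 -0.0033  0.4433]
((567.4369506835938, -79.16410064697266), (149.9521026611328, 11.975011825561523), 84.569580078125)
sad 593 0.12721465254567643 ((660.536865234375, -49.60191345214844), (8.182191848754883, 51.5350227355957), 84.5686264038086)
sad 690 0.12778437657172298 ((653.158447265625, -125.08361053466797), (9.060964584350586, 50.652584075927734), 84.59244537353516)
```

```bash
sed -i 's/^YAW=.*/YAW=-0.093; SEAT=np.array([.6560,-.0838,.125])/; s/    return p,R$/    np.savez("cmd.npz",p=p,q=R.as_quat()); return p,R/' plan.py
cat >> plan.py <<'E'
def cmd():
    z=np.load('cmd.npz'); return z['p'],Ro.from_quat(z['q'])
def barpose(a,lean,off=.004,dx=0):
    T=tool(YAW,lean); return S(-.085-.145*np.sin(a)+dx,0,.045+.145*np.cos(a))+T.apply([0,0,off]),T
E
python3 - <<'E'
from plan import *
p=np.array([.13602,-.4806,.25]); R=tool(np.radians(15.8-90),0)
r=[[.41,-.21,-.13,-.19],[.44,-.14,-.12,-.19],[.46,-.08,-.13,-.19],[.47,-.01,-.13,-.19],[.46,.06,-.12,-.19],[.44,.13,-.13,-.19],[.43,.19,-.12,-.19],[.38,.25,-.13,-.2]]+[[.576,.4475,-.02,0]]*8
for x in r: p=p+R.apply(np.array(x[:3])*.06); R=R*Ro.from_rotvec([0,0,np.radians(45*x[3])])
print(p,R.as_matrix()[:,0])
np.savez('cmd.npz',p=p,q=R.as_quat())
P,T=barpose(0,0,.004,-.003); print(P)
q=rows(p,R,[(P,T,8)],dec=2)
print(q[0])
E
```

```text
[ 0.53944797 -0.07487115  0.3202    ] [0.09323949 0.99564371 0.        ]
[ 0.56838028 -0.07562779  0.186     ]
[[-1, 0.0, 0.06, 0.28, 0.0, 0.0, 0.0], [-1, 0.01, 0.06, 0.28, 0.0, 0.0, 0.0], [-1, 0.0, 0.06, 0.28, 0.0, 0.0, 0.0], [-1, 0.01, 0.06, 0.28, 0.0, 0.0, 0.0], [-1, 0.0, 0.06, 0.28, 0.0, 0.0, 0.0], [-1, 0.0, 0.06, 0.28, 0.0, 0.0, 0.0], [-1, 0.01, 0.06, 0.28, 0.0, 0.0, 0.0], [-1, 0.0, 0.06, 0.28, 0.0, 0.0, 0.0]]
[ 0.56829034 -0.07576429  0.1858    ]
```

Call:
move_arm([
  [-1,0,0.03,0.28,0,0,0],
  [-1,0.01,0.06,0.28,0,0,0],
  [-1,0,0.06,0.28,0,0,0],
  [-1,0.01,0.06,0.28,0,0,0],
  [-1,0,0.06,0.28,0,0,0],
  [-1,0,0.06,0.28,0,0,0],
  [-1,0.01,0.06,0.28,0,0,0],
  [-1,0,0.06,0.28,0,0,0],
])

```text
clock: 3.2
tcp_pos: [0.5668, -0.076, 0.1847]
ee_rot: [[0.093, 0.996, -0.0], [0.996, -0.093, -0.0], [-0.0, -0.0, -1.0]]
wrist_force: [-0.7, -0.0, 0.2]
gripper_width: 0.0854
finger_force: 0.0
```

Call:
move_arm([
  [0,0,0,0,0,0,0],
  [0.4,0,0,0,0,0,0],
  [1,0,0,0,0,0,0],
  [1,0,0,0,0,0,0],
  [1,0,0,0,0,0,0],
], grip_force=20)

```text
clock: 3.82
tcp_pos: [0.5672, -0.076, 0.1867]
ee_rot: [[0.093, 0.996, 0.002], [0.996, -0.093, -0.0], [-0.0, 0.002, -1.0]]
wrist_force: [1.5, 0.6, 2.5]
gripper_width: 0.0113
finger_force: 19.5
```

Run:
```python
from plan import *
p,R=cmd(); p=p-R.apply([0,.0018,0]); print(p, now()[0])
rows(p,R,[(*barpose(a,min(a,.75),.004,-.004),2) for a in np.linspace(.1,1.2,12)]+[(*barpose(1.25,.75,.004,-.004),2)],grip=1)
```

```text
[ 0.56649819 -0.07559646  0.1858    ] [ 0.5672017  -0.07603873  0.18668804]
[[1, 0.001, -0.11, 0.004, -0.064, 0.0, 0.0], [1, 0.001, -0.11, -0.001, -0.063, 0.0, 0.0], [1, 0.0, -0.117, 0.006, -0.064, 0.0, 0.0], [1, 0.0, -0.118, 0.0, -0.064, 0.0, 0.0], [1, 0.0, -0.117, 0.006, -0.063, 0.0, 0.0], [1, 0.0, -0.118, 0.0, -0.064, 0.0, 0.0], [1, 0.0, -0.117, 0.006, -0.064, 0.0, 0.0], [1, 0.0, -0.117, -0.001, -0.063, 0.0, 0.0]]
[[1, 0.0, -0.117, 0.006, -0.064, 0.0, 0.0], [1, 0.0, -0.118, 0.0, -0.064, 0.0, 0.0], [1, 0.0, -0.117, 0.006, -0.063, 0.0, 0.0], [1, 0.0, -0.118, 0.0, -0.064, 0.0, 0.0], [1, 0.0, -0.117, 0.006, -0.064, 0.0, 0.0], [1, 0.0, -0.118, 0.0, -0.063, 0.0, 0.0], [1, 0.0, -0.119, 0.006, -0.032, 0.0, 0.0], [1, 0.0, -0.119, 0.003, -0.032, 0.0, 0.0]]
[[1, 0.0, -0.12, 0.012, 0.0, 0.0, 0.0], [1, 0.0, -0.12, 0.012, 0.0, 0.0, 0.0], [1, 0.0, -0.118, 0.024, 0.0, 0.0, 0.0], [1, 0.0, -0.119, 0.024, 0.0, 0.0, 0.0], [1, 0.0, -0.115, 0.036, 0.0, 0.0, 0.0], [1, 0.0, -0.116, 0.036, 0.0, 0.0, 0.0], [1, 0.0, -0.111, 0.047, 0.0, 0.0, 0.0], [1, 0.0, -0.111, 0.047, 0.0, 0.0, 0.0]]
[[1, 0.0, -0.054, 0.027, 0.0, 0.0, 0.0], [1, 0.0, -0.053, 0.028, 0.0, 0.0, 0.0]]
```

Call:
move_arm([
  [1,0,-0.11,0.004,-0.064,0,0],
  [1,0,-0.11,0,-0.063,0,0],
  [1,0,-0.117,0.006,-0.064,0,0],
  [1,0,-0.118,0,-0.064,0,0],
  [1,0,-0.117,0.006,-0.063,0,0],
  [1,0,-0.118,0,-0.064,0,0],
  [1,0,-0.117,0.006,-0.064,0,0],
  [1,0,-0.117,0,-0.063,0,0],
])

```text
clock: 4.82
tcp_pos: [0.5118, -0.0707, 0.1726]
ee_rot: [[0.093, 0.918, 0.386], [0.996, -0.086, -0.036], [0.0, 0.388, -0.922]]
wrist_force: [11.6, -1.3, -18.3]
gripper_width: 0.0113
finger_force: 19.4
```

Call:
move_arm([
  [1,0,-0.117,0.006,-0.064,0,0],
  [1,0,-0.118,0,-0.064,0,0],
  [1,0,-0.117,0.006,-0.063,0,0],
  [1,0,-0.118,0,-0.064,0,0],
  [1,0,-0.117,0.006,-0.064,0,0],
  [1,0,-0.118,0,-0.063,0,0],
  [1,0,-0.119,0.006,-0.032,0,0],
  [1,0,-0.119,0.003,-0.032,0,0],
])

```text
clock: 5.82
tcp_pos: [0.4679, -0.0665, 0.1434]
ee_rot: [[0.092, 0.727, 0.681], [0.996, -0.068, -0.063], [0.0, 0.683, -0.73]]
wrist_force: [18.2, -2.2, -15.2]
gripper_width: 0.011
finger_force: 19.6
```

Call:
move_arm([
  [1,0,-0.12,0.012,0,0,0],
  [1,0,-0.12,0.012,0,0,0],
  [1,0,-0.118,0.024,0,0,0],
  [1,0,-0.119,0.024,0,0,0],
  [1,0,-0.115,0.036,0,0,0],
  [1,0,-0.116,0.036,0,0,0],
  [1,0,-0.111,0.047,0,0,0],
  [1,0,-0.111,0.047,0,0,0],
])

```text
clock: 6.82
tcp_pos: [0.4417, -0.0645, 0.0993]
ee_rot: [[0.091, 0.745, 0.661], [0.996, -0.07, -0.058], [0.003, 0.663, -0.748]]
wrist_force: [-29.8, 6.0, 12.7]
gripper_width: 0.011
finger_force: 24.7
```

Call:
move_arm([
  [1,0,-0.054,0.027,0,0,0],
  [1,0,-0.053,0.028,0,0,0],
  [1,0,0,0,0,0,0],
  [1,0,0,0,0,0,0],
])

```text
clock: 7.32
tcp_pos: [0.4419, -0.065, 0.0944]
ee_rot: [[0.091, 0.75, 0.656], [0.996, -0.071, -0.058], [0.003, 0.658, -0.753]]
wrist_force: [-30.5, 6.7, 10.3]
gripper_width: 0.0108
finger_force: 25.9
```

Run:
```python
from plan import *
print(cmd()[0],barpose(1.25,.75)[0]); print(now()[0],now()[1].as_matrix()[:,2],now()[2]['joint_positions'])
```

```text
[ 0.43312067 -0.06298547  0.08780896] [ 0.43707395 -0.06338098  0.08779499]
[ 0.44194582 -0.0650467   0.09440631] [ 0.65560039 -0.0576172  -0.75290662] [-0.18830438  0.02998522 -1.08800799 -0.26301273  0.06617372  1.4999209 ]
```

Call:
move_arm([
  [-0.2,0,0,0,0,0,0],
  [-0.2,0,0,0,0,0,0],
  [-0.2,0,0,0,0,0,0],
  [-0.2,0,0,-0.5,0,0,0],
  [-0.2,0,0,-0.9,0,0,0],
  [-0.2,0,0,-0.9,0.1,0,0],
])

```text
clock: 8.07
tcp_pos: [0.3616, -0.0588, 0.1906]
ee_rot: [[0.093, 0.782, 0.616], [0.996, -0.073, -0.056], [0.001, 0.618, -0.786]]
wrist_force: [2.4, -0.5, -1.0]
gripper_width: 0.0511
finger_force: 0.0
```

```bash
python3 look.py 3 top wrist>/dev/null
python3 - <<'E'
from plan import *
from geo import *
np.set_printoptions(precision=4,suppress=True)
p,R,s=now(); print(p,s['joint_positions'],s['wrist_force'],s['gripper_width'])
pi,d,m=load('top3'); C=cloud(d,m)
K=(C[...,2]>.08)&(C[...,2]<.115)&(C[...,0]>.38)&(C[...,0]<.48)&(abs(C[...,1]+.07)<.1)
for k,a,ce in blobs(K,30): w=C[k];print(a,ce,w.mean(0),w[:,2].max(),cv2.minAreaRect((w[:,:2]*1000).astype(np.float32)))
# tube points
pi,d,m=load('top0'); print('tube ends on z=.052', onz(m,[[210+42/4,100+477/4],[210+231/4,100+464/4]],.052))
print('rest base', onz(m,[[210+88/4,218],[210+212/4,218]],.006))
rows(p,R,[(np.array([.40,.05,.30]),tool(0,0.2),8,-1),(np.array([.446,.28,.25]),tool(.095,0),7,-1)],dec=2)
E
```

```text
[ 0.3649 -0.0595  0.1956] [-0.2255 -0.4495 -0.9711  0.3768  0.0828  1.4673] [ 1.6195  0.4492 -0.1556] 0.050855394980180574
217 [341.8618 217.8525] [ 0.4448 -0.0671  0.1004] 0.11234152252607577 ((453.277099609375, -64.8941421508789), (152.5088653564453, 50.94223403930664), 89.42981719970703)
tube ends on z=.052 [[0.4397 0.3593 0.052 ]
 [0.4529 0.1927 0.052 ]]
rest base [[0.4484 0.3279 0.006 ]
 [0.4495 0.2152 0.006 ]]
[[-1, 0.23, 0.18, -0.14, 0.08, 0.01, -0.01], [-1, 0.24, 0.17, -0.14, 0.07, 0.0, -0.02], [-1, 0.23, 0.16, -0.16, 0.08, 0.01, -0.01], [-1, 0.23, 0.16, -0.16, 0.07, 0.01, -0.01], [-1, 0.23, 0.15, -0.17, 0.08, 0.0, -0.02], [-1, 0.23, 0.14, -0.18, 0.07, 0.01, -0.01], [-1, 0.23, 0.13, -0.19, 0.08, 0.0, -0.01], [-1, 0.23, 0.12, -0.19, 0.08, 0.01, -0.02]]
[[-1, 0.55, 0.09, 0.14, 0.04, 0.0, -0.02], [-1, 0.54, 0.09, 0.13, 0.03, 0.0, -0.01], [-1, 0.55, 0.11, 0.14, 0.04, 0.01, -0.02], [-1, 0.54, 0.12, 0.13, 0.03, 0.0, -0.02], [-1, 0.54, 0.13, 0.13, 0.04, 0.0, -0.01], [-1, 0.54, 0.14, 0.13, 0.04, 0.0, -0.02], [-1, 0.54, 0.15, 0.12, 0.03, 0.0, -0.02]]
```

Call:
move_arm([
  [-1,0.23,0.18,-0.14,0.08,0.01,-0.01],
  [-1,0.24,0.17,-0.14,0.07,0,-0.02],
  [-1,0.23,0.16,-0.16,0.08,0.01,-0.01],
  [-1,0.23,0.16,-0.16,0.07,0.01,-0.01],
  [-1,0.23,0.15,-0.17,0.08,0,-0.02],
  [-1,0.23,0.14,-0.18,0.07,0.01,-0.01],
  [-1,0.23,0.13,-0.19,0.08,0,-0.01],
  [-1,0.23,0.12,-0.19,0.08,0.01,-0.02],
])

```text
clock: 9.18
tcp_pos: [0.4015, 0.0511, 0.2944]
ee_rot: [[-0.003, 0.982, 0.189], [1.0, 0.003, 0.001], [0.001, 0.189, -0.982]]
wrist_force: [0.6, 0.3, -0.5]
gripper_width: 0.0851
finger_force: 0.0
```

Call:
move_arm([
  [-1,0.55,0.09,0.14,0.04,0,-0.02],
  [-1,0.54,0.09,0.13,0.03,0,-0.01],
  [-1,0.55,0.11,0.14,0.04,0.01,-0.02],
  [-1,0.54,0.12,0.13,0.03,0,-0.02],
  [-1,0.54,0.13,0.13,0.04,0,-0.01],
  [-1,0.54,0.14,0.13,0.04,0,-0.02],
  [-1,0.54,0.15,0.12,0.03,0,-0.02],
  [-1,0,0,0,0,0,0],
])

```text
clock: 10.18
tcp_pos: [0.447, 0.2827, 0.2418]
ee_rot: [[-0.099, 0.995, -0.007], [0.995, 0.099, -0.001], [-0.001, -0.007, -1.0]]
wrist_force: [-0.2, -0.7, -0.4]
gripper_width: 0.0852
finger_force: 0.0
```

```bash
python3 look.py 4 wrist top scene>/dev/null
python3 - <<'E'
from plan import *
from geo import *
np.set_printoptions(precision=4,suppress=True)
p,R,s=now(); print(p,R.as_matrix(),s['joint_positions'])
M={}
for n in('wrist4','top4','scene4'):
    pi,d,m=load(n); C=cloud(d,m); M[n]=m
    K=(C[...,2]>.052)&(C[...,2]<.075)&(C[...,1]>.17)&(C[...,1]<.34)&(C[...,0]>.35)&(C[...,0]<.53)
    for k,a,ce in blobs(K,100): w=C[k];print(n,'tube',a,w[:,2].max(),cv2.minAreaRect((w[:,:2]*1000).astype(np.float32)),cv2.fitLine(w[:,:2].astype(np.float32),2,0,.01,.01).ravel(),w.min(0),w.max(0))
    for k,a,ce in blobs(mask(pi,'red'),15):
        w=C[k]
        if .3<w[:,0].mean()<.6: print(n,'red',a,ce,np.median(w,0))
    K=(C[...,2]>.06)&(C[...,2]<.12)&(C[...,0]>.38)&(C[...,0]<.54)&(abs(C[...,1]+.07)<.1)
    for k,a,ce in blobs(K,60): w=C[k]; t=w[w[:,0]<w[:,0].min()+.02]; print(n,'guard',a,w.min(0),w.max(0),cv2.minAreaRect((t[:,:2]*1000).astype(np.float32)),np.median(t[:,2]))
    K=(C[...,2]>.085)&(C[...,2]<.14)&(C[...,0]>.6)&(C[...,0]<.7)&(C[...,1]>-.15)&(C[...,1]<-.02)
    for k,a,ce in blobs(K,15): w=C[k]; print(n,'sad',a,w.mean(0),w.min(0),w.max(0))
E
```

```text
[0.4462 0.2802 0.2443] [[-0.0964  0.9953 -0.0055]
 [ 0.9953  0.0964 -0.0012]
 [-0.0007 -0.0056 -1.    ]] [0.5597 0.3004 0.0705 1.3462 0.0019 2.034 ]
wrist4 tube 4746 0.07278912492849521 ((447.7573547363281, 267.3122863769531), (35.039520263671875, 147.0245819091797), 3.3637003898620605) [ 0.0981 -0.9952  0.4488  0.2766] [0.426  0.194  0.0521] [0.4688 0.34   0.0728]
wrist4 red 1008 [322.6885 119.0407] [0.4424 0.3426 0.0679]
wrist4 red 345 [322.629 150.313] [0.4451 0.3171 0.0653]
top4 tube 238 0.07336744932135586 ((448.2600402832031, 253.28396606445312), (30.977197647094727, 111.33619689941406), 4.876526832580566) [ 0.0885 -0.9961  0.4496  0.2524] [0.4335 0.1978 0.0527] [0.4668 0.309  0.0734]
top4 guard 879 [ 0.4272 -0.1697  0.0601] [0.5399 0.0299 0.1127] ((437.3044128417969, -62.425628662109375), (147.8369903564453, 18.16039276123047), 89.10481262207031) 0.10346471231325949
top4 sad 35 [ 0.6624 -0.0462  0.1185] [ 0.637  -0.0516  0.1054] [ 0.6834 -0.0413  0.1297]
top4 sad 41 [ 0.655  -0.1217  0.1174] [ 0.6295 -0.1276  0.0878] [ 0.678  -0.1165  0.1346]
scene4 tube 421 0.07354273487007168 ((450.3101806640625, 269.1239318847656), (29.65423583984375, 141.6326141357422), 4.527731895446777) [ 0.0912 -0.9958  0.4524  0.2746] [0.43   0.1984 0.052 ] [0.4672 0.3399 0.0735]
scene4 red 28 [408.75   281.1071] [0.4495 0.3201 0.0632]
scene4 red 110 [416.5364 287.0818] [0.4486 0.3477 0.0656]
scene4 guard 952 [ 0.4264 -0.1698  0.0601] [0.5397 0.0297 0.1071] ((436.4202880859375, -61.34326171875), (149.4810791015625, 19.285791397094727), 89.54132843017578) 0.10154904536045928
```

View pics/wrist4.png

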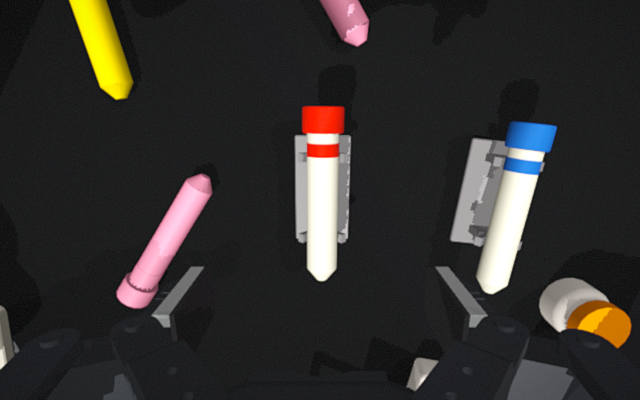

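The wrist view shows the red-capped tube at (322,190) with its cap at (322,119), centred between the fingers. The blue tube is at (510,205), the pink ones at (170,240) and (345,20), and the yellow at (100,45). From the top view the guard is down at about 1.2 rad. I'll descend now.

Call:
move_arm([
  [-1,-0.03,0.01,0.4,0,0,0],
  [-1,-0.03,0.01,0.4,0,0,0],
  [-1,-0.03,0,0.4,0,0,0],
  [-1,0,0,0.4,0,0,0],
  [-1,0,0,0.4,0,0,0],
  [-1,0,0,0.4,0,0,0],
  [-1,0,0,0.4,0,0,0],
  [-1,0,0,0.2,0,0,0],
])

```text
clock: 11.32
tcp_pos: [0.4465, 0.274, 0.0649]
ee_rot: [[-0.095, 0.995, -0.005], [0.995, 0.095, -0.001], [-0.0, -0.005, -1.0]]
wrist_force: [-0.4, -0.4, 0.2]
gripper_width: 0.085
finger_force: 0.0
```

Call:
move_arm([
  [-0.4,0,0,0,0,0,0],
], grip_force=35)

```text
clock: 11.45
tcp_pos: [0.4466, 0.2744, 0.0654]
ee_rot: [[-0.096, 0.995, -0.005], [0.995, 0.096, -0.001], [-0.0, -0.005, -1.0]]
wrist_force: [0.1, -0.2, -0.3]
gripper_width: 0.0699
finger_force: 0.0
```

Call:
move_arm([
  [-0.4,0,0.02,0.13,0,0,0],
  [-0.2,0,0,0.1,0,0,0],
  [0.2,0,0,0,0,0,0],
  [1,0,0,0,0,0,0],
  [1,0,0,0,0,0,0],
  [1,0,0,0,0,0,0],
  [1,0,0,0,0,0,0],
])

```text
clock: 12.32
tcp_pos: [0.4488, 0.2757, 0.0524]
ee_rot: [[-0.097, 0.995, -0.003], [0.995, 0.097, 0.001], [0.001, -0.003, -1.0]]
wrist_force: [2.6, 1.3, 1.5]
gripper_width: 0.0267
finger_force: 35.0
```

```bash
sed -i 's/SEAT=np.array.*/SEAT=np.array([.657,-.0838,.125])/' plan.py
python3 - <<'E'
from plan import *
p,R=np.array([.4478,.2754,.052]),tool(.097,.003)
L=np.radians(42)
rows(p,R,[(p+[0,0,.21],R,8),(S(-.16,.10,.27),tool(YAW,L),14),(S(-.09,0,.235),tool(YAW,L),6)],grip=1,dec=2)
E
```

```text
[[1, 0.0, 0.0, -0.44, 0.0, 0.0, 0.0], [1, 0.0, 0.0, -0.43, 0.0, 0.0, 0.0], [1, 0.0, 0.0, -0.44, 0.0, 0.0, 0.0], [1, 0.0, 0.01, -0.44, 0.0, 0.0, 0.0], [1, 0.0, 0.0, -0.44, 0.0, 0.0, 0.0], [1, 0.0, 0.0, -0.43, 0.0, 0.0, 0.0], [1, 0.0, 0.0, -0.44, 0.0, 0.0, 0.0], [1, 0.0, 0.0, -0.44, 0.0, 0.0, 0.0]]
[[1, -0.3, 0.04, -0.01, -0.07, -0.01, 0.02], [1, -0.29, 0.05, 0.0, -0.06, 0.0, 0.01], [1, -0.3, 0.05, -0.01, -0.07, -0.01, 0.02], [1, -0.29, 0.05, 0.01, -0.06, -0.01, 0.02], [1, -0.3, 0.06, 0.0, -0.07, 0.0, 0.01], [1, -0.29, 0.06, 0.02, -0.07, -0.01, 0.02], [1, -0.29, 0.07, 0.01, -0.06, 0.0, 0.02], [1, -0.3, 0.06, 0.02, -0.07, -0.01, 0.01]]
[[1, -0.29, 0.07, 0.03, -0.07, -0.01, 0.02], [1, -0.29, 0.07, 0.03, -0.06, 0.0, 0.02], [1, -0.28, 0.08, 0.04, -0.07, -0.01, 0.01], [1, -0.29, 0.07, 0.04, -0.06, -0.01, 0.02], [1, -0.29, 0.08, 0.05, -0.07, 0.0, 0.01], [1, -0.28, 0.08, 0.05, -0.07, -0.01, 0.02], [1, -0.28, 0.08, 0.2, 0.0, 0.0, 0.0], [1, -0.28, 0.08, 0.21, 0.0, 0.0, 0.0]]
[[1, -0.27, 0.08, 0.2, 0.0, 0.0, 0.0], [1, -0.28, 0.07, 0.2, 0.0, 0.0, 0.0], [1, -0.28, 0.08, 0.2, 0.0, 0.0, 0.0], [1, -0.28, 0.08, 0.21, 0.0, 0.0, 0.0]]
```

Call:
move_arm([
  [1,0,0,-0.3,0,0,0],
  [1,0,0,-0.43,0,0,0],
  [1,0,0,-0.44,0,0,0],
  [1,0,0.01,-0.44,0,0,0],
  [1,0,0,-0.44,0,0,0],
  [1,0,0,-0.43,0,0,0],
  [1,0,0,-0.44,0,0,0],
  [1,0,0,-0.58,0,0,0],
])

```text
clock: 13.32
tcp_pos: [0.4482, 0.2748, 0.2615]
ee_rot: [[-0.097, 0.995, -0.009], [0.995, 0.097, -0.002], [-0.001, -0.009, -1.0]]
wrist_force: [0.4, 0.0, -1.6]
gripper_width: 0.0271
finger_force: 35.0
```

Call:
move_arm([
  [1,-0.3,0.04,-0.01,-0.07,-0.01,0.02],
  [1,-0.29,0.05,0,-0.06,0,0.01],
  [1,-0.3,0.05,-0.01,-0.07,-0.01,0.02],
  [1,-0.29,0.05,0.01,-0.06,-0.01,0.02],
  [1,-0.3,0.06,0,-0.07,0,0.01],
  [1,-0.29,0.06,0.02,-0.07,-0.01,0.02],
  [1,-0.29,0.07,0.01,-0.06,0,0.02],
  [1,-0.3,0.06,0.02,-0.07,-0.01,0.01],
])

```text
clock: 14.32
tcp_pos: [0.4822, 0.1345, 0.2654]
ee_rot: [[0.01, 0.916, 0.4], [1.0, -0.002, -0.021], [-0.019, 0.4, -0.916]]
wrist_force: [-0.6, -0.8, -1.2]
gripper_width: 0.0273
finger_force: 35.0
```

Call:
move_arm([
  [1,-0.29,0.07,0.03,-0.07,-0.01,0.02],
  [1,-0.29,0.07,0.03,-0.06,0,0.02],
  [1,-0.28,0.08,0.04,-0.07,-0.01,0.01],
  [1,-0.29,0.07,0.04,-0.06,-0.01,0.02],
  [1,-0.29,0.08,0.05,-0.07,0,0.01],
  [1,-0.28,0.08,0.05,-0.07,-0.01,0.02],
  [1,0,0,0,0,0,0],
  [1,0,0,0,0,0,0],
])

```text
clock: 15.32
tcp_pos: [0.5087, 0.0312, 0.2692]
ee_rot: [[0.093, 0.745, 0.661], [0.996, -0.068, -0.063], [-0.002, 0.664, -0.748]]
wrist_force: [0.1, -0.4, -0.5]
gripper_width: 0.0267
finger_force: 35.0
```

```bash
python3 look.py 5 wrist scene top>/dev/null
python3 - <<'E'
from plan import *
from geo import *
np.set_printoptions(precision=4,suppress=True)
p,R,s=now(); print(p,R.as_matrix(),s['joint_positions'],s['gripper_width'],s['finger_force'])
print(S(-.16,.1,.27),tool(YAW,np.radians(42)).as_matrix())
for n in('scene5','top5','wrist5'):
    pi,d,m=load(n); C=cloud(d,m)
    for k,a,ce in blobs(mask(pi,'red'),15):
        w=C[k]
        if .3<np.median(w[:,0])<.7: print(n,'red',a,ce,np.median(w,0))
    K=(C[...,2]>.085)&(C[...,2]<.14)&(C[...,0]>.6)&(C[...,0]<.7)&(C[...,1]>-.15)&(C[...,1]<-.02)
    for k,a,ce in blobs(K,40): w=C[k]; print(n,'sad',a,w[:,2].max(),cv2.minAreaRect((w[:,:2]*1000).astype(np.float32)))
E
```

```text
[0.5094 0.0314 0.2699] [[ 0.0921  0.7435  0.6623]
 [ 0.9957 -0.0672 -0.063 ]
 [-0.0023  0.6653 -0.7465]] [ 0.1527 -0.1975 -0.6536  0.402  -0.1637  1.7538] 0.026802828140317234 34.9809855222702
[0.507  0.0306 0.27  ] [[ 0.0929  0.7399  0.6662]
 [ 0.9957 -0.069  -0.0621]
 [-0.      0.6691 -0.7431]]
scene5 red 27 [336.2222 189.6667] [0.5184 0.0756 0.2825]
scene5 red 154 [343.5844 196.8571] [0.5193 0.1081 0.2804]
top5 red 87 [288.9425 189.5632] [0.5141 0.103  0.2846]
top5 red 21 [297.619  190.0952] [0.5133 0.0761 0.2813]
top5 sad 40 0.1326991242017994 ((653.611328125, -121.55624389648438), (7.86672306060791, 46.915767669677734), 84.79853057861328)
wrist5 red 7824 [320.2246 110.1315] [0.5043 0.1012 0.2831]
wrist5 red 2712 [319.5251 191.6453] [0.5041 0.0756 0.2806]
```

View pics/wrist5.png

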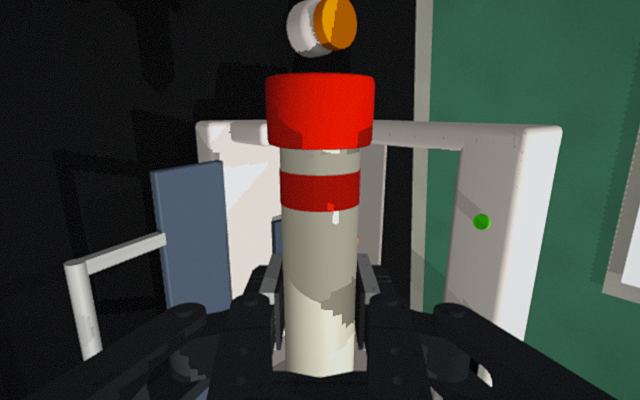

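The wrist view shows the tube held firmly and straight, cap at (320,110) pointing to +y, with the scanner beyond it and the lowered guard at (190,240). Next is the move to above the saddles.

Run:
```python
from plan import *
L=np.radians(42)
p,R=np.array([.5088,.0313,.2697]),tool(YAW,np.radians(41.7))
rows(p,R,[(S(-.09,0,.235),tool(YAW,L),8),(S(0,0,.155),tool(YAW,L),8)],grip=1,dec=2); print(S(0,0,.155))
```

```text
[[1, -0.21, 0.06, 0.15, 0.0, 0.0, 0.0], [1, -0.21, 0.06, 0.15, 0.0, 0.0, 0.0], [1, -0.21, 0.05, 0.15, 0.0, 0.0, 0.0], [1, -0.21, 0.06, 0.14, 0.0, 0.0, 0.0], [1, -0.21, 0.06, 0.15, 0.0, 0.0, 0.0], [1, -0.21, 0.06, 0.15, -0.01, 0.0, 0.0], [1, -0.21, 0.06, 0.15, 0.0, 0.0, 0.0], [1, -0.21, 0.05, 0.15, 0.0, 0.0, 0.0]]
[[1, 0.0, 0.03, 0.25, 0.0, 0.0, 0.0], [1, 0.0, 0.02, 0.25, 0.0, 0.0, 0.0], [1, 0.0, 0.03, 0.25, 0.0, 0.0, 0.0], [1, 0.0, 0.03, 0.25, 0.0, 0.0, 0.0], [1, 0.0, 0.03, 0.25, 0.0, 0.0, 0.0], [1, 0.0, 0.02, 0.25, 0.0, 0.0, 0.0], [1, 0.0, 0.03, 0.25, 0.0, 0.0, 0.0], [1, 0.0, 0.03, 0.24, 0.0, 0.0, 0.0]]
[ 0.657  -0.0838  0.155 ]
```

Call:
move_arm([
  [1,-0.21,0.06,0.15,0,0,0],
  [1,-0.21,0.06,0.15,0,0,0],
  [1,-0.21,0.05,0.15,0,0,0],
  [1,-0.21,0.06,0.14,0,0,0],
  [1,-0.21,0.06,0.15,0,0,0],
  [1,-0.21,0.06,0.15,-0.01,0,0],
  [1,-0.21,0.06,0.15,0,0,0],
  [1,-0.21,0.05,0.15,0,0,0],
])

```text
clock: 16.48
tcp_pos: [0.568, -0.0769, 0.2347]
ee_rot: [[0.093, 0.738, 0.668], [0.996, -0.067, -0.064], [-0.003, 0.671, -0.741]]
wrist_force: [-0.3, 1.1, -0.8]
gripper_width: 0.027
finger_force: 35.0
```

Call:
move_arm([
  [1,0,0.03,0.25,0,0,0],
  [1,0,0.02,0.25,0,0,0],
  [1,0,0.03,0.25,0,0,0],
  [1,0,0.03,0.25,0,0,0],
  [1,0,0.03,0.25,0,0,0],
  [1,0,0.02,0.25,0,0,0],
  [1,0,0.03,0.25,0,0,0],
  [1,0,0.03,0.24,0,0,0],
])

```text
clock: 17.48
tcp_pos: [0.6578, -0.0847, 0.1547]
ee_rot: [[0.093, 0.738, 0.668], [0.996, -0.067, -0.064], [-0.002, 0.671, -0.741]]
wrist_force: [0.8, -0.5, -0.6]
gripper_width: 0.0267
finger_force: 35.0
```

Call:
move_arm([
  [1,0,0,0,0,0,0],
  [1,0,0,0,0,0,0],
])

```text
clock: 17.73
tcp_pos: [0.657, -0.0846, 0.1553]
ee_rot: [[0.093, 0.738, 0.668], [0.996, -0.067, -0.064], [-0.002, 0.671, -0.741]]
wrist_force: [-0.4, -0.0, 0.5]
gripper_width: 0.027
finger_force: 35.0
```

```bash
python3 look.py 6 scene top>/dev/null
python3 - <<'E'
from plan import *
from geo import *
np.set_printoptions(precision=4,suppress=True)
T=tool(YAW,0).as_matrix()
for n in('scene6','top6'):
    pi,d,m=load(n); C=cloud(d,m)
    for k,a,ce in blobs(mask(pi,'red'),10):
        w=C[k]
        if .5<np.median(w[:,0])<.8: 
            q=np.median(w,0); print(n,'red',a,ce,q, 'scanner',np.array([[np.cos(YAW),np.sin(YAW)],[-np.sin(YAW),np.cos(YAW)]])@(q-SEAT)[:2])
    K=(C[...,2]>.085)&(C[...,2]<.14)&(C[...,0]>.6)&(C[...,0]<.7)&(C[...,1]>-.15)&(C[...,1]<-.02)
    for k,a,ce in blobs(K,25): w=C[k]; print(n,'sad',a,w[:,2].max(),cv2.minAreaRect((w[:,:2]*1000).astype(np.float32)))
a=np.hstack([cv2.resize(cv2.imread(f'pics/{n}.png')[y:y+130,x:x+130],None,fx=3,fy=3,interpolation=2) for n,x,y in(('scene6',200,160),('top6',285,95))]); cv2.imwrite('pics/c6.png',a)
E
```

```text
top6 red 51 [327.451  152.0784] [ 0.6564 -0.0134  0.1728] scanner [-0.0071  0.0701]
top6 red 15 [334.7333 152.9333] [ 0.6557 -0.0398  0.1685] scanner [-0.0054  0.0436]
```

View pics/c6.png

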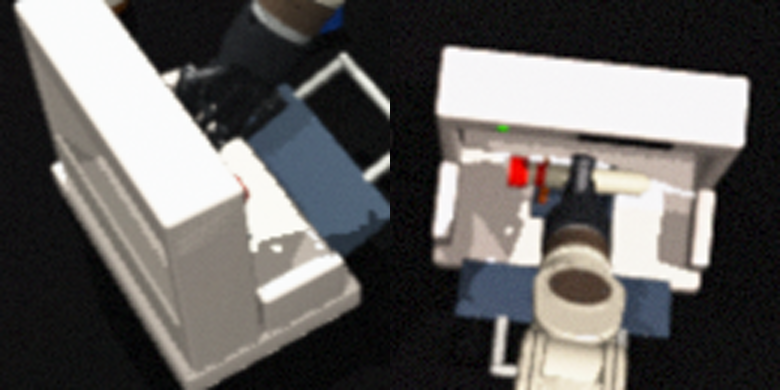

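The left half of the crop (scene view) mostly hides the tube. The right half (top view) shows it over the saddles, cap at crop (517,170) on the orange side, cone at (650,185), and the guard panel down. Lowering vertically.

Call:
move_arm([
  [1,0,-0.06,0.07,0,0,0],
  [1,0,-0.06,0.07,0,0,0],
  [1,0,-0.06,0.06,0,0,0],
  [1,0,-0.05,0.06,0,0,0],
  [1,0,-0.04,0.04,0,0,0],
  [1,0,-0.02,0.03,0,0,0],
  [1,0,0,0,0,0,0],
])

```text
clock: 18.7
tcp_pos: [0.6574, -0.0847, 0.1288]
ee_rot: [[0.093, 0.738, 0.668], [0.996, -0.067, -0.064], [-0.002, 0.671, -0.741]]
wrist_force: [0.0, 0.5, -1.8]
gripper_width: 0.0268
finger_force: 35.0
```

Call:
move_arm([
  [1,0,-0.02,0.02,0,0,0],
  [1,0,0,0,0,0,0],
])

```text
clock: 18.95
tcp_pos: [0.6574, -0.0847, 0.1273]
ee_rot: [[0.093, 0.738, 0.668], [0.996, -0.067, -0.064], [-0.002, 0.671, -0.741]]
wrist_force: [-0.2, 0.1, -0.3]
gripper_width: 0.0269
finger_force: 35.0
```

No contact yet, so I'll go on in small steps.

Call:
move_arm([
  [1,0,-0.02,0.02,0,0,0],
  [1,0,0,0,0,0,0],
])

```text
clock: 19.2
tcp_pos: [0.6577, -0.0847, 0.1261]
ee_rot: [[0.093, 0.737, 0.669], [0.996, -0.067, -0.064], [-0.002, 0.672, -0.74]]
wrist_force: [0.5, 0.1, -0.1]
gripper_width: 0.0269
finger_force: 35.1
```

Call:
move_arm([
  [1,0,-0.01,0.02,0,0,0],
  [1,0,0,0,0,0,0],
])

```text
clock: 19.45
tcp_pos: [0.6585, -0.0848, 0.1252]
ee_rot: [[0.093, 0.737, 0.67], [0.996, -0.067, -0.064], [-0.002, 0.673, -0.74]]
wrist_force: [2.5, -0.7, 1.6]
gripper_width: 0.0272
finger_force: 35.1
```

Call:
move_arm([
  [1,0,-0.02,0.01,0,0,0],
  [1,0,0,0,0,0,0],
])

```text
clock: 19.7
tcp_pos: [0.6586, -0.0848, 0.1251]
ee_rot: [[0.093, 0.735, 0.671], [0.996, -0.067, -0.065], [-0.003, 0.674, -0.738]]
wrist_force: [-0.0, -0.4, 4.4]
gripper_width: 0.0267
finger_force: 35.5
```

Both walls now carry the tube (Fz 4.4 N, Fx about 0) with the axis at 125 mm. I'll release and back off along the tool.

Call:
move_arm([
  [1,0,0,0,0,0,0],
  [0.2,0,0,0,0,0,0],
  [0,0,0,0,0,0,0],
  [-0.2,0,0,0,0,0,0],
  [-0.3,0,0,0,0,0,0],
  [-0.3,0,0,0,0,0,0],
])

```text
clock: 20.45
tcp_pos: [0.657, -0.0847, 0.1228]
ee_rot: [[0.093, 0.738, 0.668], [0.996, -0.067, -0.064], [-0.002, 0.671, -0.742]]
wrist_force: [1.2, 0.5, 1.0]
gripper_width: 0.0557
finger_force: 0.0
```

Call:
move_arm([
  [-0.3,0,0,-0.1,0,0,0],
  [-0.3,0,0,-0.2,0,0,0],
  [-0.3,0,0,-0.3,0,0,0],
  [-0.3,0,0,-0.5,0,0,0],
  [-0.3,0,0,-0.6,0,0,0],
  [-0.3,0,0,-0.6,0,0,0],
  [-0.3,0,0,-0.6,0,0,0],
  [-0.3,0,0,-0.4,0,0,0],
])

```text
clock: 21.45
tcp_pos: [0.5236, -0.0718, 0.2721]
ee_rot: [[0.093, 0.736, 0.67], [0.996, -0.067, -0.065], [-0.003, 0.673, -0.739]]
wrist_force: [-0.1, -0.3, 0.2]
gripper_width: 0.0553
finger_force: 0.0
```

```bash
python3 look.py 7 wrist top>/dev/null
python3 - <<'E'
from plan import *
from geo import *
np.set_printoptions(precision=4,suppress=True)
p,R,s=now(); print(p,s['joint_positions'])
A=np.array([[np.cos(YAW),np.sin(YAW)],[-np.sin(YAW),np.cos(YAW)]])
for n in('wrist7','top7'):
    pi,d,m=load(n); C=cloud(d,m)
    for k,a,ce in blobs(mask(pi,'red'),10):
        q=np.median(C[k],0)
        if .5<q[0]<.8: print(n,'red',a,ce,q,'scanner',A@(q-SEAT)[:2])
    K=mask(pi,'ivory')&(C[...,2]>.125)&(C[...,2]<.145)&(C[...,0]>.62)&(C[...,0]<.69)&(C[...,1]>-.17)&(C[...,1]<-.02)
    for k,a,ce in blobs(K,25): w=C[k]; l=cv2.fitLine(w.astype(np.float32),2,0,.01,.01).ravel(); print(n,'body',a,w[:,2].max(),l,'ang',np.arctan(-l[0]/l[1])-YAW)
    K=(C[...,2]>.06)&(C[...,2]<.12)&(C[...,0]>.38)&(C[...,0]<.54)&(abs(C[...,1]+.07)<.1)
    for k,a,ce in blobs(K,60): w=C[k]; t=w[w[:,0]<w[:,0].min()+.014]; print(n,'guard',a,w.min(0),w.max(0),np.median(t,0))
E
```

```text
[ 0.5245 -0.072   0.2735] [-0.1591 -0.1726 -0.6379  0.3643  0.0422  1.5205]
wrist7 red 975 [321.4687 110.3128] [ 0.654  -0.0156  0.1412] scanner [-0.0093  0.0676]
wrist7 red 365 [321.074  140.2904] [ 0.654  -0.0408  0.1387] scanner [-0.007   0.0426]
wrist7 body 257 0.14358866326676337 [ 0.8634 -0.0943  0.4956  0.658  -0.0309  0.1384] ang 1.5550648
wrist7 body 2837 0.1437085781943529 [ 0.0917  0.9958  0.0055  0.6514 -0.0992  0.1383] ang 0.0011975765
wrist7 guard 20402 [ 0.4274 -0.17    0.0621] [0.54  0.03  0.109] [ 0.4365 -0.1001  0.1052]
top7 red 43 [327.0465 153.5814] [ 0.6584 -0.0137  0.1412] scanner [-0.0051  0.0699]
top7 red 14 [334.5 154.5] [ 0.6575 -0.0394  0.1365] scanner [-0.0036  0.0443]
top7 body 262 0.14487378205460888 [ 0.0983  0.995   0.0183  0.6536 -0.1032  0.1366] ang -0.0054725558
top7 guard 344 [ 0.4365 -0.0618  0.06  ] [0.5396 0.03   0.1093] [ 0.4431 -0.0092  0.1034]
top7 guard 283 [ 0.427  -0.1699  0.0603] [ 0.5399 -0.1068  0.1087] [ 0.4325 -0.1287  0.104 ]
```

View pics/wrist7.png

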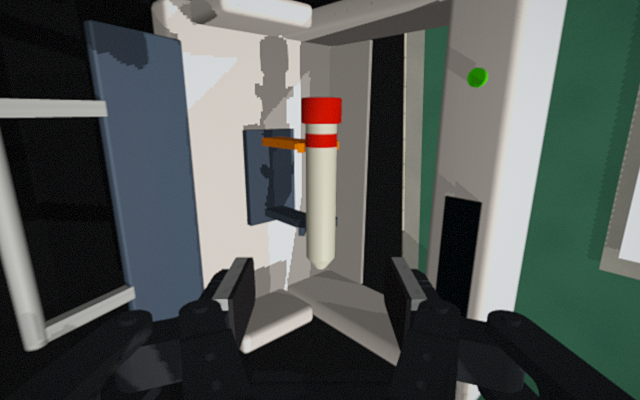

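The wrist view shows the tube lying straight across the orange saddle (270–335,143) and the dark one (285,215), cap at (321,110) beyond the orange. Its axis is level within 0.006 rad, and the guard with its bar is at left. Next I'll regrip the bar.

Run:
```python
from plan import *
p=np.array([.524,-.0719,.2728]); R=tool(YAW,np.radians(42.1))
P,T=barpose(1.2,.45,.004,-.002); B=P-T.apply([0,0,.11]); print(B,P)
rows(p,R,[(B+[0,0,.04],T,7),(B,T,2),(P,T,7)],grip=-.3,dec=2)
```

```text
[ 0.38990721 -0.05888851  0.19298927] [ 0.43754665 -0.06333179  0.09394009]
[[-0.3, 0.0, -0.3, -0.14, 0.05, 0.0, 0.0], [-0.3, 0.0, -0.31, -0.14, 0.05, 0.0, 0.0], [-0.3, 0.0, -0.31, -0.12, 0.06, 0.0, 0.0], [-0.3, 0.0, -0.32, -0.1, 0.05, 0.0, 0.0], [-0.3, 0.01, -0.32, -0.1, 0.05, 0.0, 0.0], [-0.3, 0.0, -0.32, -0.08, 0.05, 0.0, 0.0], [-0.3, 0.0, -0.33, -0.07, 0.05, 0.0, 0.0], [-0.3, 0.0, -0.15, 0.3, 0.0, 0.0, 0.0]]
[[-0.3, 0.0, -0.14, 0.3, 0.0, 0.0, 0.0], [-0.3, 0.0, 0.0, 0.26, 0.0, 0.0, 0.0], [-0.3, 0.0, 0.0, 0.27, 0.0, 0.0, 0.0], [-0.3, 0.0, 0.0, 0.26, 0.0, 0.0, 0.0], [-0.3, 0.0, 0.0, 0.26, 0.0, 0.0, 0.0], [-0.3, 0.0, 0.0, 0.26, 0.0, 0.0, 0.0], [-0.3, 0.0, -0.01, 0.27, 0.0, 0.0, 0.0], [-0.3, 0.0, 0.0, 0.26, 0.0, 0.0, 0.0]]
```

Call:
move_arm([
  [-0.3,0,-0.3,-0.14,0.05,0,0],
  [-0.3,0,-0.31,-0.14,0.05,0,0],
  [-0.3,0,-0.31,-0.12,0.06,0,0],
  [-0.3,0,-0.32,-0.1,0.05,0,0],
  [-0.3,0.01,-0.32,-0.1,0.05,0,0],
  [-0.3,0,-0.32,-0.08,0.05,0,0],
  [-0.3,0,-0.33,-0.07,0.05,0,0],
  [-0.3,0,-0.15,0.3,0,0,0],
])

```text
clock: 22.55
tcp_pos: [0.3911, -0.059, 0.2106]
ee_rot: [[0.093, 0.894, 0.438], [0.996, -0.083, -0.043], [-0.003, 0.44, -0.898]]
wrist_force: [1.0, -0.1, 0.3]
gripper_width: 0.0555
finger_force: 0.0
```

Call:
move_arm([
  [-0.3,0,-0.14,0.3,0,0,0],
  [-0.3,0,0,0,0,0,0],
])

```text
clock: 22.8
tcp_pos: [0.3892, -0.0587, 0.188]
ee_rot: [[0.093, 0.897, 0.432], [0.996, -0.083, -0.042], [-0.002, 0.434, -0.901]]
wrist_force: [-0.4, 0.3, 0.1]
gripper_width: 0.0558
finger_force: 0.0
```

Call:
move_arm([
  [-0.3,0,0.02,0.3,0,0,0],
  [-0.3,0,0.02,0.3,0,0,0],
  [-0.3,0,0,0.3,0,0,0],
  [-0.3,0,0,0.3,0,0,0],
  [-0.3,0,0,0.25,0,0,0],
  [-0.3,0,0,0.2,0,0,0],
  [-0.3,0,0,0.1,0,0,0],
  [-0.3,0,0,0,0,0,0],
])

```text
clock: 23.8
tcp_pos: [0.439, -0.0637, 0.0969]
ee_rot: [[0.093, 0.895, 0.436], [0.996, -0.083, -0.043], [-0.002, 0.438, -0.899]]
wrist_force: [-0.1, 0.8, 0.7]
gripper_width: 0.0554
finger_force: 0.0
```

Call:
move_arm([
  [0.2,0,0,0,0,0,0],
  [0.6,0,0,0,0,0,0],
  [1,0,0,0,0,0,0],
  [1,0,0,0,0,0,0],
  [1,0,0,0,0,0,0],
], grip_force=20)

```text
clock: 24.42
tcp_pos: [0.439, -0.0637, 0.0971]
ee_rot: [[0.093, 0.895, 0.436], [0.996, -0.083, -0.043], [-0.002, 0.439, -0.899]]
wrist_force: [-0.3, 0.1, 0.9]
gripper_width: 0.0113
finger_force: 20.0
```

Run:
```python
from plan import *
p,R,s=now(); print(p,s['joint_positions'],s['wrist_force'],s['gripper_width'])
P,T=barpose(1.2,.45,.004,-.002); print(P)
rows(P,T,[(*barpose(a,np.clip(a,.15,.45),.004,-.002*(a/1.2)),2) for a in np.linspace(1.1,0,12)],grip=1)
```

```text
[ 0.43898525 -0.06374006  0.09708406] [-0.16211756  0.02252515 -0.83091708  0.26420095  0.02792359  1.50788246] [-0.31801141  0.08569288  0.88584308] 0.011336286875680621
[ 0.43754665 -0.06333179  0.09394009]
[[1, 0.0, 0.094, -0.077, 0.0, 0.0, 0.0], [1, 0.0, 0.093, -0.077, 0.0, 0.0, 0.0], [1, 0.0, 0.101, -0.068, 0.0, 0.0, 0.0], [1, 0.0, 0.101, -0.068, 0.0, 0.0, 0.0], [1, 0.0, 0.107, -0.057, 0.0, 0.0, 0.0], [1, 0.0, 0.108, -0.057, 0.0, 0.0, 0.0], [1, 0.0, 0.112, -0.047, 0.0, 0.0, 0.0], [1, 0.0, 0.113, -0.046, 0.0, 0.0, 0.0]]
[[1, 0.0, 0.116, -0.035, 0.0, 0.0, 0.0], [1, 0.0, 0.117, -0.035, 0.0, 0.0, 0.0], [1, 0.0, 0.12, -0.024, 0.0, 0.0, 0.0], [1, 0.0, 0.119, -0.023, 0.0, 0.0, 0.0], [1, 0.0, 0.122, -0.011, 0.0, 0.0, 0.0], [1, 0.0, 0.121, -0.012, 0.0, 0.0, 0.0], [1, 0.0, 0.12, 0.001, 0.032, 0.0, 0.0], [1, 0.0, 0.121, -0.003, 0.032, 0.0, 0.0]]
[[1, 0.0, 0.118, 0.006, 0.063, 0.0, 0.0], [1, 0.0, 0.119, 0.001, 0.064, 0.0, 0.0], [1, 0.0, 0.119, 0.006, 0.064, 0.0, 0.0], [1, 0.0, 0.119, 0.001, 0.063, 0.0, 0.0], [1, 0.0, 0.12, 0.006, 0.032, 0.0, 0.0], [1, 0.0, 0.12, 0.003, 0.032, 0.0, 0.0], [1, 0.0, 0.122, 0.012, 0.0, 0.0, 0.0], [1, 0.0, 0.121, 0.013, 0.0, 0.0, 0.0]]
```

Bar gripped (11 mm). Swinging it up along the arc.

Call:
move_arm([
  [1,0,0.094,-0.077,0,0,0],
  [1,0,0.093,-0.077,0,0,0],
  [1,0,0.101,-0.068,0,0,0],
  [1,0,0.101,-0.068,0,0,0],
  [1,0,0.107,-0.057,0,0,0],
  [1,0,0.108,-0.057,0,0,0],
  [1,0,0.112,-0.047,0,0,0],
  [1,0,0.113,-0.046,0,0,0],
])

```text
clock: 25.42
tcp_pos: [0.4678, -0.0665, 0.1445]
ee_rot: [[0.094, 0.897, 0.431], [0.996, -0.083, -0.043], [-0.003, 0.433, -0.901]]
wrist_force: [-10.0, -0.1, 4.8]
gripper_width: 0.0111
finger_force: 21.0
```

Call:
move_arm([
  [1,0,0.116,-0.035,0,0,0],
  [1,0,0.117,-0.035,0,0,0],
  [1,0,0.12,-0.024,0,0,0],
  [1,0,0.119,-0.023,0,0,0],
  [1,0,0.122,-0.011,0,0,0],
  [1,0,0.121,-0.012,0,0,0],
  [1,0,0.12,0.001,0.032,0,0],
  [1,0,0.121,-0.003,0.032,0,0],
])

```text
clock: 26.42
tcp_pos: [0.5182, -0.0712, 0.1788]
ee_rot: [[0.094, 0.916, 0.39], [0.996, -0.085, -0.04], [-0.003, 0.392, -0.92]]
wrist_force: [-3.7, -1.8, 0.3]
gripper_width: 0.0111
finger_force: 20.7
```

Call:
move_arm([
  [1,0,0.118,0.006,0.063,0,0],
  [1,0,0.119,0.001,0.064,0,0],
  [1,0,0.119,0.006,0.064,0,0],
  [1,0,0.119,0.001,0.063,0,0],
  [1,0,0.12,0.006,0.032,0,0],
  [1,0,0.12,0.003,0.032,0,0],
])

```text
clock: 27.18
tcp_pos: [0.5602, -0.0752, 0.1895]
ee_rot: [[0.094, 0.984, 0.152], [0.996, -0.092, -0.018], [-0.003, 0.153, -0.988]]
wrist_force: [-2.4, -2.0, -0.5]
gripper_width: 0.0108
finger_force: 20.7
```

Call:
move_arm([
  [1,0,0.08,0.01,0,0,0],
  [1,0,0.06,0.01,0,0,0],
  [1,0,0,0,0,0,0],
])

```text
clock: 27.55
tcp_pos: [0.569, -0.076, 0.1897]
ee_rot: [[0.094, 0.983, 0.155], [0.996, -0.092, -0.018], [-0.003, 0.156, -0.988]]
wrist_force: [0.5, -3.5, 3.1]
gripper_width: 0.0108
finger_force: 21.0
```

Call:
move_arm([
  [1,0,0.05,0,0,0,0],
  [1,0,0,0,0,0,0],
])

```text
clock: 27.8
tcp_pos: [0.5709, -0.0762, 0.1896]
ee_rot: [[0.094, 0.984, 0.153], [0.996, -0.092, -0.018], [-0.003, 0.154, -0.988]]
wrist_force: [-2.7, -3.1, 5.0]
gripper_width: 0.0115
finger_force: 21.3
```

Call:
move_arm([
  [1,0,0.05,0,0,0,0],
  [1,0,0,0,0,0,0],
])

```text
clock: 28.05
tcp_pos: [0.5736, -0.0765, 0.1896]
ee_rot: [[0.094, 0.984, 0.152], [0.996, -0.092, -0.017], [-0.003, 0.153, -0.988]]
wrist_force: [-1.9, -4.5, 3.9]
gripper_width: 0.0108
finger_force: 21.2
```

Call:
move_arm([
  [1,0,0.05,0.01,0,0,0],
  [1,0,0,0,0,0,0],
])

```text
clock: 28.3
tcp_pos: [0.5744, -0.0765, 0.1895]
ee_rot: [[0.094, 0.985, 0.148], [0.996, -0.092, -0.017], [-0.003, 0.148, -0.989]]
wrist_force: [-10.9, -3.8, 10.1]
gripper_width: 0.0112
finger_force: 21.9
```

The stop is reached (Fx −11 N, bar at x 0.573). I'll release, lift clear and check.

Call:
move_arm([
  [0.4,0,0,0,0,0,0],
  [0,0,0,0,0,0,0],
  [-0.3,0,0,0,0,0,0],
  [-0.3,0,0,0,0,0,0],
  [-0.3,0,0,-0.2,0,0,0],
  [-0.3,0,0,-0.4,0,0,0],
  [-0.3,0,0,-0.6,0,0,0],
  [-0.3,0,0,-0.6,0,0,0],
])

```text
clock: 29.3
tcp_pos: [0.5601, -0.0745, 0.2981]
ee_rot: [[0.093, 0.984, 0.152], [0.996, -0.092, -0.017], [-0.002, 0.153, -0.988]]
wrist_force: [0.5, -0.3, -0.3]
gripper_width: 0.0554
finger_force: 0.0
```

Call:
move_arm([
  [-0.3,0,-0.3,-0.4,0,0,0],
  [-0.3,0,-0.5,-0.2,0,0,0],
  [-0.3,0,-0.5,0,0,0,0],
  [-0.3,0,0,0,0,0,0],
  [-0.3,0,0,0,0,0,0],
])

```text
clock: 29.92
tcp_pos: [0.4787, -0.0669, 0.3209]
ee_rot: [[0.093, 0.984, 0.154], [0.996, -0.092, -0.017], [-0.002, 0.155, -0.988]]
wrist_force: [0.5, -0.0, 0.1]
gripper_width: 0.0554
finger_force: 0.0
```

```bash
python3 look.py 8 top wrist>/dev/null
python3 - <<'E'
from plan import *
from geo import *
np.set_printoptions(precision=4,suppress=True)
p,R,s=now(); print(p,s['wrist_force'],s['clock'])
A=np.array([[np.cos(YAW),np.sin(YAW)],[-np.sin(YAW),np.cos(YAW)]])
for n in('top8','wrist8'):
    pi,d,m=load(n); C=cloud(d,m)
    K=(C[...,2]>.175)&(C[...,2]<.21)&(C[...,0]<.62)&(C[...,0]>.53)&(abs(C[...,1]+.07)<.09)
    for k,a,ce in blobs(K,40): w=C[k]; print(n,'bar',a,np.median(w,0),cv2.minAreaRect((w[:,:2]*1000).astype(np.float32)))
    for k,a,ce in blobs(mask(pi,'red'),10):
        q=np.median(C[k],0)
        if .5<q[0]<.8: print(n,'red',a,q,'scanner',A@(q-SEAT)[:2])
    K=mask(pi,'ivory')&(C[...,2]>.125)&(C[...,2]<.148)&(C[...,0]>.62)&(C[...,0]<.69)&(C[...,1]>-.17)&(C[...,1]<-.02)
    for k,a,ce in blobs(K,100): w=C[k]; l=cv2.fitLine(w.astype(np.float32),2,0,.01,.01).ravel(); print(n,'body',a,w[:,2].max(),l,'ang',np.arctan(-l[0]/l[1])-YAW)
a=np.hstack([cv2.imread('pics/wrist8.png')[:,80:560],cv2.resize(cv2.imread('pics/top8.png')[90:220,285:389],(320,400))]); cv2.imwrite('pics/c8.png',a)
E
```

```text
[ 0.4789 -0.0669  0.3203] [-1.1369  0.7028  0.601 ] 30.025
top8 bar 155 [ 0.5727 -0.0687  0.1959] ((572.4549560546875, -76.6092758178711), (147.3185577392578, 13.141180992126465), 84.8315658569336)
top8 red 44 [ 0.6589 -0.0136  0.142 ] scanner [-0.0046  0.0701]
top8 red 15 [ 0.6567 -0.0407  0.1354] scanner [-0.0043  0.0429]
top8 body 262 0.14658977693664932 [ 0.0943  0.9955  0.0111  0.6535 -0.1028  0.1369] ang -0.0014264658
wrist8 bar 2694 [ 0.5743 -0.057   0.195 ] ((575.2606811523438, -66.3394775390625), (128.09747314453125, 12.808126449584961), 84.51011657714844)
wrist8 red 915 [ 0.6569 -0.0157  0.1399] scanner [-0.0064  0.0678]
wrist8 red 353 [ 0.6558 -0.0408  0.1371] scanner [-0.0052  0.0427]
wrist8 body 242 0.14036523598816986 [ 0.9411 -0.0837  0.3276  0.6595 -0.0311  0.1359] ang 1.5750592
wrist8 body 2883 0.1407922962715149 [ 0.0952  0.9954  0.0076  0.653  -0.0997  0.1359] ang -0.002345115
```

View pics/c8.png

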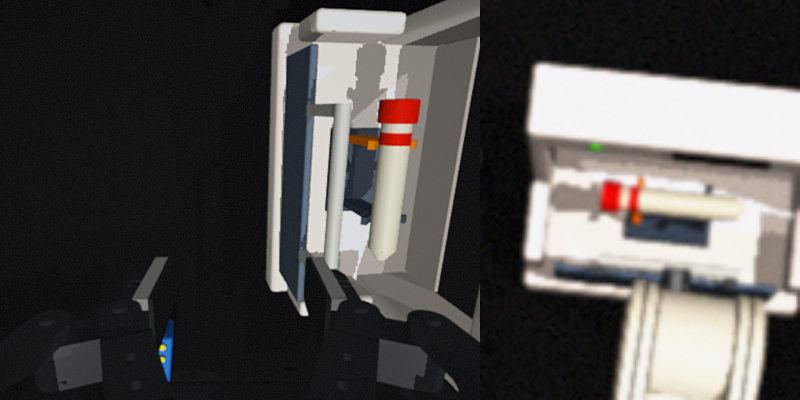

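The view shows the tube lying in both saddles with its cap beyond the orange one at (398,112). The guard is upright with its bar at x = 572 mm, at the shut stop, and the gripper is clear. Handing in.

```bash
python3 -c "
from cell import job_done;print(job_done())"
```

```text
the job is handed in; nothing more can be done
None
```

The red-capped tube lies level in both saddles, released, with its cap out beyond the orange one. The guard is pushed back up to its shut stop, and the job was handed in at about 30 s; the hand-in gave no verdict.

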